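Heft three closed tins and hold up the heaviest

TASK

One of the three identical small closed metal tins has the steel plug that we need in it and is clearly heavier than the other two, which hold lighter ones. Heft each tin in turn from left to right, lifting it clear of the table, and stand the lighter ones back upright where they stood; then finish holding the heaviest tin up in the gripper, upright and still, at least 10 cm above the table, and do not put it down. Do not tip the tins over, and leave the other things on the table alone.

Things in the scene. Friction and masses are not known exactly. Their poses are not given: they have to be found in the camera images.
- tin_left: Leftmost (largest y) of three identical closed tins standing over 200 mm apart: plain metal upright cylinder, 56 mm across, 82 mm high, lid fixed (top 16 mm is 57.6 mm across), with a loose close-fitting metal plug inside. Origin: centre of its underside; z upright, yaw means nothing. 20 to 40 N hold it well across the body 45 to 55 mm up.
- tin_middle: Middle one (in y) of the three tins, same size and origin as the left one. With its plug a tin weighs 0.28 to 0.85 kg; the heaviest outweighs either of the others by at least 0.2 kg, and which one it is changes from start to start.
- tin_right: Rightmost (smallest y) of the three tins, same size and origin as the left one. Boxes up to 60 mm high stand near the left and right tins: fingers that close along y, opened to 75 mm, come down clear of them.
- parts_tin: Bystander: low open round tin, 94 mm across and 35 mm high, standing on the table to the right of the middle tin. Origin at the centre of its underside.
- spark_plug: Bystander: used spark plug lying on the table between the middle and right tins, 21 x 58 x 24 mm. Origin under its centre; its length is its own y axis.
- extension_bar: Bystander: chromed socket extension bar lying on the table between the left and middle tins, 17 x 120 x 17 mm. Origin under its centre; its length is its own y axis.
There are look-alikes about, which are no part of the job. Leave any pink or purple look-alike of the tin_left alone.

How it is judged (in metres and radians):
On the way, in this order (a step that is already met when the one before it is completed fails the run):
1. the left tin is hefted: clear of the table (underside above 15 mm) in the fingers, the other two standing (height (world z) of tin_left above 0.015 m and contact force between tin_left and the fingers above 1 N and height (world z) of each of tin_middle, tin_right below 0.006 m and angle between each of tin_middle, tin_right's own z axis and vertical below 0.1 rad), for 0.2 s.
2. the middle tin is hefted: clear of the table (underside above 15 mm) in the fingers, the other two standing (height (world z) of tin_middle above 0.015 m and contact force between tin_middle and the fingers above 1 N and height (world z) of each of tin_left, tin_right below 0.006 m and angle between each of tin_left, tin_right's own z axis and vertical below 0.1 rad), for 0.2 s.
3. the right tin is hefted: clear of the table (underside above 15 mm) in the fingers, the other two standing (height (world z) of tin_right above 0.015 m and contact force between tin_right and the fingers above 1 N and height (world z) of each of tin_left, tin_middle below 0.006 m and angle between each of tin_left, tin_middle's own z axis and vertical below 0.1 rad), for 0.2 s.
At the end, for the whole second after the job is handed in: The heaviest tin is held in the fingers, still, underside over 100 mm up, tilt under 0.35 rad; heaviest shows as its plug bearing on the tin's inner floor with over 4.7 N (lighter plugs: under 3.7 N). The other two stand untouched on the table, tilt under 0.1 rad, within 40 mm of where they stood (((height (world z) of tin_left above 0.1 m and angle between tin_left's own z axis and vertical below 0.35 rad and linear speed of tin_left below 0.03 m/s and contact force between tin_left and the fingers above 2 N and contact force between tin_left_c0 and anything else above 4.7 N and contact force between each of tin_left_c0, tin_middle, tin_right and the fingers below 0.3 N and (height (world z) of tin_middle below 0.006 m and angle between tin_middle's own z axis and vertical below 0.1 rad) and distance of each of tin_middle, tin_right from where it was at the start of the episode below 0.04 m and (height (world z) of tin_right below 0.006 m and angle between tin_right's own z axis and vertical below 0.1 rad)) or (height (world z) of tin_middle above 0.1 m and angle between tin_middle's own z axis and vertical below 0.35 rad and linear speed of tin_middle below 0.03 m/s and contact force between tin_middle and the fingers above 2 N and contact force between tin_middle_c0 and anything else above 4.7 N and contact force between each of tin_middle_c0, tin_left, tin_right and the fingers below 0.3 N and (height (world z) of tin_left below 0.006 m and angle between tin_left's own z axis and vertical below 0.1 rad) and distance of each of tin_left, tin_right from where it was at the start of the episode below 0.04 m and (height (world z) of tin_right below 0.006 m and angle between tin_right's own z axis and vertical below 0.1 rad)) or (height (world z) of tin_right above 0.1 m and angle between tin_right's own z axis and vertical below 0.35 rad and linear speed of tin_right below 0.03 m/s and contact force between tin_right and the fingers above 2 N and contact force between tin_right_c0 and anything else above 4.7 N and contact force between each of tin_right_c0, tin_left, tin_middle and the fingers below 0.3 N and (height (world z) of tin_left below 0.006 m and angle between tin_left's own z axis and vertical below 0.1 rad) and distance of each of tin_left, tin_middle from where it was at the start of the episode below 0.04 m and (height (world z) of tin_middle below 0.006 m and angle between tin_middle's own z axis and vertical below 0.1 rad)))); the arm keeps its last pose, push and grip.
It fails at once if a tin is tipped more than 0.6 rad (angle between any of tin_left, tin_middle, tin_right's own z axis and vertical above 0.6 rad).
It fails at once if a bystander (parts tin, spark plug, extension bar) is moved more than 25 mm (distance of any of parts_tin, spark_plug, extension_bar from where it was at the start of the episode above 0.025 m).
It also fails if it takes over 67 s, if anything falls off the work surface, if the arm or the gripper's body presses on something with over 40 N, if the wrist force passes 120 N, or if a joint passes its speed limit or range.

ROBOT

A 7-joint arm with a two-finger parallel gripper is mounted at the origin on a cart in front of the work surface, level with it; the furniture and walls round the work are solid. World frame = base frame: x ahead of the robot, y to its left, z up, the work surface at z = 0. Lengths are in mm, angles in rad, forces in N, time in s.
With the tool pointing down it reaches from about 425 to 825 mm from the base axis. Payload 3.6 kg.
Tool frame: the origin (TCP) lies midway between the tips of the shut fingers; the grasp point (between the pads) lies 19 mm behind it (robot.grip_depth is the z of the grasp point in the tool frame, in mm); z points along the fingers, y is the line along which they close (so a half turn about z gives the same grasp; the last joint's range is limited). The gripper opens to 93 mm and grips with 3 to 60 N. Pads are 15 mm wide; open, the fingers measure 128 mm over their backs; the gripper's body (75 mm by 188 mm) begins 65 mm behind the grasp point.
Start: joints at [1.296, 0.615, -0.013, 1.423, 0.008, 1.103, -0.04], TCP at [159.44, -630.112, 218.64] pointing down, gripper open.
Joint ranges: [-3.12, 3.12], [-0.3, 2.06], [-1.34, 1.32], [0.26, 2.42], [-1.36, 4.5], [0.01, 1.98], [-2.84, 2.84]. Speed limits (rad/s): [2.79, 2.79, 3.14, 3.14, 3.14, 3.14, 3.14].

INTERFACE

Orientations are given as a 3x3 rotation matrix whose columns are the frame's x, y, z axes.
In Python, from cell import robot, read_camera, calibration, spot_in gives the robot as it stands.
- The arm moves only by the shell command python3 -m jog 'ROWS' [OPENING]. ROWS is JSON, a list that holds one entry, the list of rows, each a list of 6 numbers: the shift along the tool's x, y, z in m, then the turn, a rotation vector about the tool's x, y, z in degrees. In form: [[[dx, dy, dz, wx, wy, wz], ...]]. A call has 1 to 20 rows; each row shifts and turns the commanded pose from where the row before left it, along the tool's axes as they then stand; what a row does not reach is not made up. A row lasts 1/12 s, in which the tool goes at most 41.7 mm and 7.16 degrees, less where a joint would pass 70% of its speed; a pose out of reach is approached as far as the arm can. A call with a gripper value outside its range is refused whole. OPENING is the closure in counts, from 0 (fully open) to 255 (shut), set as the call begins (- or left out, the last holds). The fingers move at their own pace and stop on an object; the grip force is fixed at half the most. Time passes only in rows, so rows that do not move let the fingers close. It gives the time, the measured TCP pose, the force, the opening and the grip force at its end, in the units of the state.
- robot.get_state(): the state, without advancing time (a new reading comes with each control period).
- read_camera(name): name is "scene" or "top" or "wrist"; returns the picture (400x640x3 uint8, red, green, blue); there is no depth.
- calibration(name): a dict with "mtx" (3x3 intrinsics, pixels), "distortion" ([k1, k2, p1, p2, k3] as OpenCV has them; the pictures are not rectified), "rvec" (rotation vector, rad) and "tvec" (3), from world to camera coordinates, as OpenCV has them. Camera axes: x right, y down, z forward; pixel columns grow to the right and rows downward; lengths in mm; the calibration is good to about 2 mm. A picture is of the moment at which its call begins: read the wrist's pose just before it. calibration takes no time and is no camera call; for the wrist camera it gives the pose at the moment of the call.
- robot.close_job(): hands the job in; it is judged then, once.
Trained networks look in the newest picture that a camera, given by its name, has taken for a name from the list of things; names that differ only in an ending like _2 or _b are one class to them, and where a whole thing is asked for, a point or a joint stands for the part that bears it (a point fixed in the world has none). Each returns a list of dicts, best first, with "p" (0 to 1); they miss things now and then, are a little off and sometimes report something else, mostly with a low value. They report only what shows in the picture. A call takes as long as a camera call. They do not tell look-alikes from the thing itself.
- spot_in(thing, camera): "xyz" ([x, y, z] in mm, in the coordinates of the camera as it stood for that picture, good to about 4 mm: the middle of the surface that is visible of it).
The state is a dict: "t": time; "joints": joint angles; "qvel": joint speeds; "joint_efforts": joint torques, N m; "tcp_pos": TCP position; "tcp_rot": TCP orientation; "wrist_force": force on the tool from outside, world axes, zero at the start; "moment": the same for the moment, N m; "gripper_width": opening from 0.0 (shut) to 1.0 (fully open); "finger_force": force on a finger pad.
Only numpy, scipy, OpenCV 4.12 (cv2) and the standard library are available. Lean on these libraries where they do the work, as an engineer would, in place of code of your own. Each camera call takes 0.05 s, during which the arm holds its last target. There are 200 camera calls.

## Working session

There is one attempt and no reset: what is moved stays moved. The work goes in short steps, Python scripts to look and compute and a shell command to move; the robot and the scene stay as the last step left them, time stands still between calls to the robot, and variables do not carry over. Pictures are saved under pics/ and viewed, at most 10 in all, crops included, and the job is handed in when it is done.

```bash
mkdir -p pics; cat > h.py <<'E'
import numpy as np, cv2
from cell import robot, read_camera, calibration, spot_in
def w(name,xyz):
    c=calibration(name);R=cv2.Rodrigues(np.array(c["rvec"],float))[0]
    return R.T@(np.array(xyz)-np.array(c["tvec"]).ravel())
def ray(name,u,v,z):
    c=calibration(name);R=cv2.Rodrigues(np.array(c["rvec"],float))[0];t=np.array(c["tvec"],float).ravel()
    p=cv2.undistortPoints(np.array([[[u,v]]],float),np.array(c["mtx"],float),np.array(c["distortion"],float))[0,0]
    d=R.T@np.array([p[0],p[1],1]);o=-R.T@t
    return (o+d*(z-o[2])/d[2])[:2]
def save(name,f):
    im=read_camera(name);cv2.imwrite("pics/"+f,im[:,:,::-1]);return im
E
python3 - <<'E'
from h import *
np.set_printoptions(precision=3,suppress=True)
a=save("top","top1.png");b=save("scene","scene1.png")
for cam in("top","scene"):
  for th in("tin_left","parts_tin","spark_plug","extension_bar"):
    for d in spot_in(th,cam): print(cam,th,round(d["p"],2),w(cam,d["xyz"]).round())
s=robot.get_state();print(s)
E
```

```text
top tin_left 0.96 [282. 361.  80.]
top tin_left 0.84 [384. 359.  85.]
top tin_left 0.56 [498. 398.  84.]
top parts_tin 0.9 [646. -85.  21.]
top parts_tin 0.41 [615. 259.   9.]
top spark_plug 0.59 [ 572. -365.   81.]
top extension_bar 0.59 [614. 259.  12.]
scene tin_left 0.76 [376. 386.  56.]
scene tin_left 0.7 [486. 422.  60.]
scene tin_left 0.69 [273. 393.  61.]
scene parts_tin 0.56 [642. -86.  23.]
scene extension_bar 0.53 [609. 258.  16.]
{'t': 0.5, 'joints': array([ 1.296,  0.615, -0.013,  1.423,  0.008,  1.103, -0.04 ]), 'qvel': array([-0.   , -0.001, -0.001,  0.001, -0.001,  0.   , -0.002]), 'joint_efforts': array([ -0.001, -45.839,   0.209, -16.586,  -0.061,   0.014,   0.   ]), 'tcp_pos': array([ 159.432, -630.07 ,  218.586]), 'tcp_rot': array([[ 0.969,  0.245, -0.   ],
       [ 0.245, -0.969,  0.   ],
       [ 0.   , -0.   , -1.   ]]), 'wrist_force': array([0.359, 0.518, 0.166]), 'moment': array([-0.009,  0.004,  0.022]), 'finger_force': 0.0, 'gripper_width': 1.0030402043121083}
```

View pics/top1.png

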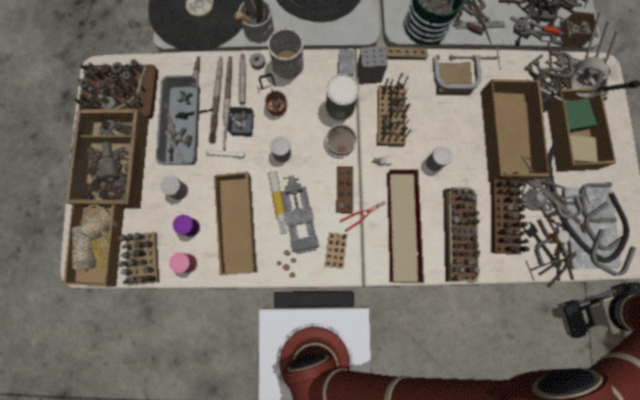

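View pics/scene1.png

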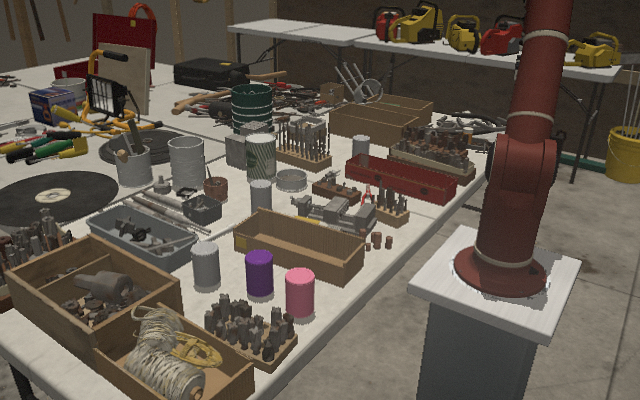

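The top view shows grey tins at about (172,187), (280,149) and (438,157). The purple and pink look-alikes are at (185,225) and (181,263). I'll enlarge the three grey tins for lid centres.

```bash
python3 - <<'E'
from h import *
im=cv2.imread("pics/top1.png")
t=[]
for u,v in((172,187),(280,149),(438,157)):
    t.append(cv2.resize(im[v-20:v+20,u-20:u+20],(260,260),interpolation=cv2.INTER_CUBIC))
    print(ray("top",u,v,82).round(), ray("top",u+1,v,82).round()-ray("top",u,v,82).round())
cv2.imwrite("pics/m.png",np.hstack(t))
c=calibration("wrist");print(c["mtx"],c["rvec"],c["tvec"])
E
```

```text
[495. 399.] [ 0. -3.]
[602.  92.] [ 0. -3.]
[ 573. -361.] [ 0. -3.]
[[338.95148175   0.         322.62177291]
 [  0.         338.95148175 200.29721959]
 [  0.           0.           1.        ]] [-2.31472856  1.80388647  0.22891126] [-649.51018433  -28.87424674  389.34160784]
```

View pics/m.png

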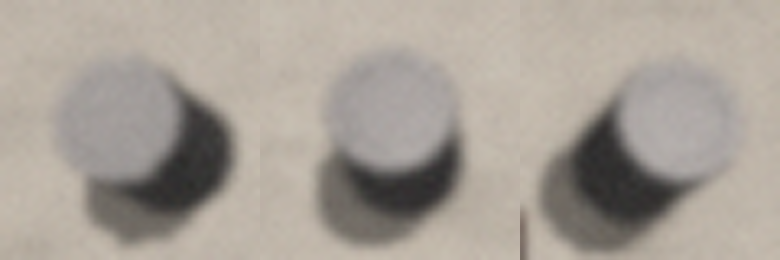

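The lids are clear: centres at about (169.7,184.7), (279.8,145.4) and (441.8,155.1) in the full picture, with dark sides leaning towards the image centre.

```bash
python3 - <<'E'
from h import *
for u,v in((169.7,184.7),(279.8,145.4),(441.8,155.1)): print(ray("top",u,v,82).round(1))
E
```

```text
[501.4 405.9]
[612.5  92.2]
[ 578.8 -372.8]
```

```bash
python3 -m jog '[[[0,0,-0.02,0,0,7.1],[0,0,-0.02,0,0,7.1],[0.029,-0.029,0,0,0,0],[0.029,-0.029,0,0,0,0],[0.029,-0.029,0,0,0,0],[0.029,-0.029,0,0,0,0],[0.029,-0.029,0,0,0,0],[0.029,-0.029,0,0,0,0],[0.029,-0.029,0,0,0,0],[0.029,-0.029,0,0,0,0],[0.029,-0.029,0,0,0,0],[0.029,-0.029,0,0,0,0],[0.029,-0.029,0,0,0,0],[0.029,-0.029,0,0,0,0],[0.029,-0.029,0,0,0,0],[0,-0.04,0,0,0,0],[0,-0.04,0,0,0,0],[0,-0.04,0,0,0,0],[0,-0.04,0,0,0,0],[0,-0.04,0,0,0,0]]]' 0
```

```text
t: 2.17
tcp_pos: [536.2, -51.2, 258.9]
tcp_rot: [[1.0, -0.0, 0.001], [-0.0, -1.0, 0.0], [0.001, -0.0, -1.0]]
wrist_force: [0.8, 0.6, -0.1]
gripper_width: 1.002
finger_force: 0.0
```

```bash
python3 -m jog '[[[-0.003,-0.0408,0,0,0,0],[-0.003,-0.0408,0,0,0,0],[-0.003,-0.0408,0,0,0,0],[-0.003,-0.0408,0,0,0,0],[-0.003,-0.0408,0,0,0,0],[-0.003,-0.0408,0,0,0,0],[-0.003,-0.0408,0,0,0,0],[-0.003,-0.0408,0,0,0,0],[-0.003,-0.0408,0,0,0,0],[-0.003,-0.0408,0,0,0,0],[-0.005,-0.041,0,0,0,0],[0,-0.009,0.03,0,0,0],[0,0,0.03,0,0,0],[0,0,0,0,0,0]]]' 49
python3 - <<'E'
from h import *
print(robot.get_state()["tcp_pos"])
a=save("wrist","w1.png")
c=calibration("wrist")
for p in spot_in("tin_left","wrist"): print(p["p"],w("wrist",p["xyz"]))
x,_=cv2.projectPoints(np.array([[501.4,405.9,82.]]),np.array(c["rvec"]),np.array(c["tvec"]),np.array(c["mtx"]),np.array(c["distortion"]));print(x)
E
```

```text
t: 3.33
tcp_pos: [497.5, 403.5, 192.3]
tcp_rot: [[1.0, 0.003, -0.01], [0.003, -1.0, -0.008], [-0.01, 0.008, -1.0]]
wrist_force: [-0.6, -0.9, -2.2]
gripper_width: 0.81
finger_force: 0.0
[497.53288652 403.53155072 192.30610188]
0.77 [417.59118486 373.42244471  55.87361833]
0.72 [310.98776417 377.07917679  28.30844088]
[[[319.1045245  193.53825439]]]
```

View pics/w1.png

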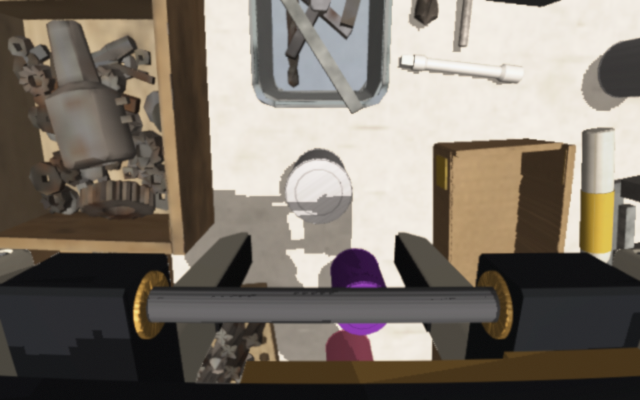

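The wrist view shows the grey tin's lid ring at about (319,191), where my estimate projects to (319,193.5). The position is therefore confirmed. Purple and pink are behind it at (360,290), clear of the descent.

```bash
python3 -m jog '[[[0,-0.001,0,0,0,0],[0,0,0.034,0,0,0],[0,0,0.034,0,0,0],[0,0,0.034,0,0,0],[0,0,0.034,0,0,0],[0,0,0.02,0,0,0],[0,0,0.012,0,0,0],[0,0,0,0,0,0],[0,0,0,0,0,0]]]'
```

```text
t: 4.18
tcp_pos: [502.9, 406.5, 32.4]
tcp_rot: [[1.0, -0.001, 0.002], [-0.001, -1.0, 0.002], [0.002, -0.002, -1.0]]
wrist_force: [0.0, -0.2, 0.4]
gripper_width: 0.805
finger_force: 0.0
```

```bash
python3 -m jog '[[[0,0,0,0,0,0],[0,0,0,0,0,0],[0,0,0,0,0,0],[0,0,0,0,0,0],[0,0,0,0,0,0],[0,0,0,0,0,0]]]' 255; python3 -c "
from cell import robot;s=robot.get_state();print(s['joint_efforts'],s['wrist_force'])"
```

```text
t: 4.68
tcp_pos: [502.3, 406.4, 32.4]
tcp_rot: [[1.0, -0.0, 0.002], [-0.0, -1.0, 0.001], [0.002, -0.001, -1.0]]
wrist_force: [-0.4, -1.2, 5.2]
gripper_width: 0.613
finger_force: 30.0
[-1.93140716e-01 -4.55898070e+01 -1.00113697e+00 -1.13768694e+01
 -5.40696073e-02 -4.21693185e-01 -1.95961579e-02] [-0.4157427  -1.23167597  5.18243097]
```

```bash
python3 -m jog '[[[0,0,-0.008,0,0,0],[0,0,-0.016,0,0,0],[0,0,-0.016,0,0,0],[0,0,-0.008,0,0,0],[0,0,0,0,0,0],[0,0,0,0,0,0],[0,0,0,0,0,0],[0,0,0,0,0,0],[0,0,0,0,0,0],[0,0,0,0,0,0]]]'
python3 -m jog '[[[0,0,0,0,0,0]]]'|grep wrist;python3 -m jog '[[[0,0,0,0,0,0]]]'|grep wrist;python3 -m jog '[[[0,0,0,0,0,0]]]'|grep -E "wrist|pos|grip"
```

```text
t: 5.52
tcp_pos: [501.1, 405.6, 77.9]
tcp_rot: [[1.0, 0.0, -0.001], [0.0, -1.0, -0.001], [-0.001, 0.001, -1.0]]
wrist_force: [-0.5, 0.2, -4.9]
gripper_width: 0.609
finger_force: 30.0
wrist_force: [-0.2, 0.5, -4.0]
wrist_force: [0.6, -0.1, -4.1]
tcp_pos: [501.4, 405.9, 78.6]
wrist_force: [-0.2, 0.3, -4.4]
gripper_width: 0.607
```

About 4.3 N, or 0.44 kg. Setting it back down where it stood.

```bash
python3 -m jog '[[[0,0,0.01,0,0,0],[0,0,0.018,0,0,0],[0,0,0.012,0,0,0],[0,0,0.004,0,0,0],[0,0,0.002,0,0,0],[0,0,0.002,0,0,0],[0,0,0,0,0,0],[0,0,0,0,0,0],[0,0,0,0,0,0]]]'
```

```text
t: 6.52
tcp_pos: [500.1, 404.7, 32.4]
tcp_rot: [[1.0, -0.0, -0.003], [-0.0, -1.0, -0.003], [-0.003, 0.003, -1.0]]
wrist_force: [-4.3, -3.1, 7.3]
gripper_width: 0.606
finger_force: 30.0
```

```bash
python3 -m jog '[[[0,0,0,0,0,0],[0,0,0,0,0,0],[0,0,0,0,0,0],[0,0,-0.015,0,0,0],[0,0,-0.035,0,0,0],[0,0,-0.04,0,0,0],[0,0,-0.04,0,0,0],[0,0,-0.04,0,0,0],[0.0138,0.037,0,0,0,0],[0.0138,0.037,0,0,0,0],[0.0138,0.037,0,0,0,0],[0.0138,0.037,0,0,0,0],[0.0138,0.037,0,0,0,0],[0.0138,0.037,0,0,0,0],[0.0138,0.037,0,0,0,0],[0.0138,0.037,0,0,0,0],[0,0.018,0,0,0,0],[0,0,0,0,0,0],[0,0,0,0,0,0],[0,0,0,0,0,0]]]' 49
python3 - <<'E'
from h import *
print(robot.get_state()["tcp_pos"])
a=save("wrist","w2.png")
c=calibration("wrist")
x,_=cv2.projectPoints(np.array([[612.5,92.2,82.]]),np.array(c["rvec"]),np.array(c["tvec"]),np.array(c["mtx"]),np.array(c["distortion"]));print(x)
E
```

```text
t: 8.18
tcp_pos: [611.7, 94.1, 200.9]
tcp_rot: [[1.0, 0.002, 0.0], [0.002, -1.0, 0.002], [0.0, -0.002, -1.0]]
wrist_force: [0.0, 0.3, 1.0]
gripper_width: 0.809
finger_force: 0.0
[611.74804148  94.12915429 200.87252422]
[[[326.19766705 193.85673271]]]
```

View pics/w2.png

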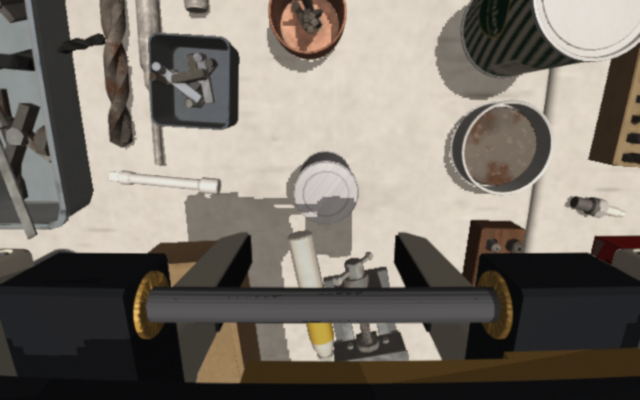

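The wrist view shows the middle tin's lid ring at about (327,192), against a prediction of (326,194). The extension bar at (165,182) and parts tin at (502,147) are clear of the fingers.

```bash
python3 -m jog '[[[0.001,0.001,0.02,0,0,0],[0,0.001,0.034,0,0,0],[0,0,0.034,0,0,0],[0,0,0.034,0,0,0],[0,0,0.028,0,0,0],[0,0,0.012,0,0,0],[0,0,0.006,0,0,0],[0,0,0,0,0,0],[0,0,0,0,0,0]]]'
python3 -m jog '[[[0,0,0,0,0,0],[0,0,0,0,0,0],[0,0,0,0,0,0],[0,0,0,0,0,0],[0,0,0,0,0,0],[0,0,0,0,0,0]]]' 255
```

```text
t: 8.98
tcp_pos: [614.0, 91.0, 34.1]
tcp_rot: [[1.0, 0.001, 0.003], [0.001, -1.0, 0.001], [0.003, -0.001, -1.0]]
wrist_force: [-0.3, -0.5, 0.6]
gripper_width: 0.808
finger_force: 0.0
t: 9.48
tcp_pos: [613.8, 91.6, 34.0]
tcp_rot: [[1.0, 0.001, 0.003], [0.001, -1.0, 0.002], [0.003, -0.002, -1.0]]
wrist_force: [-0.7, 3.6, 5.3]
gripper_width: 0.582
finger_force: 30.0
```

```bash
python3 -m jog '[[[0,0,-0.008,0,0,0],[0,0,-0.016,0,0,0],[0,0,-0.016,0,0,0],[0,0,-0.008,0,0,0],[0,0,0,0,0,0],[0,0,0,0,0,0],[0,0,0,0,0,0],[0,0,0,0,0,0],[0,0,0,0,0,0],[0,0,0,0,0,0]]]'
python3 -m jog '[[[0,0,0,0,0,0]]]'|grep wrist;python3 -m jog '[[[0,0,0,0,0,0]]]'|grep wrist;python3 -m jog '[[[0,0,0,0,0,0]]]'|grep -E "wrist|pos|grip"
```

```text
t: 10.32
tcp_pos: [612.4, 89.8, 79.9]
tcp_rot: [[1.0, 0.0, -0.001], [0.0, -1.0, -0.0], [-0.001, 0.0, -1.0]]
wrist_force: [0.1, -0.2, -8.3]
gripper_width: 0.59
finger_force: 30.0
wrist_force: [0.2, 0.1, -7.9]
wrist_force: [0.2, 0.5, -8.1]
tcp_pos: [612.8, 89.9, 80.6]
wrist_force: [-0.9, 0.6, -7.8]
gripper_width: 0.591
```

About 8 N, so this is probably the heaviest. I'll put it down and heft the right one as well.

```bash
python3 -m jog '[[[0,0,0.01,0,0,0],[0,0,0.018,0,0,0],[0,0,0.012,0,0,0],[0,0,0.004,0,0,0],[0,0,0.002,0,0,0],[0,0,0.002,0,0,0],[0,0,0,0,0,0],[0,0,0,0,0,0],[0,0,0,0,0,0]]]'
```

```text
t: 11.32
tcp_pos: [613.1, 89.5, 34.8]
tcp_rot: [[1.0, -0.0, 0.001], [-0.0, -1.0, -0.001], [0.001, 0.001, -1.0]]
wrist_force: [-4.8, -1.8, 5.6]
gripper_width: 0.588
finger_force: 30.0
```

```bash
python3 -m jog '[[[0,0,0,0,0,0],[0,0,0,0,0,0],[0,0,0,0,0,0],[0,0,-0.015,0,0,0],[0,0,-0.035,0,0,0],[0,0,-0.04,0,0,0],[0,0,-0.04,0,0,0],[0,0,-0.04,0,0,0],[-0.0028,0.0385,0,0,0,0],[-0.0028,0.0385,0,0,0,0],[-0.0028,0.0385,0,0,0,0],[-0.0028,0.0385,0,0,0,0],[-0.0028,0.0385,0,0,0,0],[-0.0028,0.0385,0,0,0,0],[-0.0028,0.0385,0,0,0,0],[-0.0028,0.0385,0,0,0,0],[-0.0028,0.0385,0,0,0,0],[-0.0028,0.0385,0,0,0,0],[-0.0028,0.0385,0,0,0,0],[-0.0028,0.0385,0,0,0,0]]]' 49
python3 -m jog '[[[0,0,0,0,0,0],[0,0,0,0,0,0],[0,0,0,0,0,0]]]'
python3 - <<'E'
from h import *
a=save("wrist","w3.png")
c=calibration("wrist")
x,_=cv2.projectPoints(np.array([[578.8,-372.8,82.]]),np.array(c["rvec"]),np.array(c["tvec"]),np.array(c["mtx"]),np.array(c["distortion"]));print(x)
E
```

```text
t: 12.98
tcp_pos: [579.8, -374.4, 203.3]
tcp_rot: [[1.0, 0.0, 0.003], [0.0, -1.0, -0.001], [0.003, 0.001, -1.0]]
wrist_force: [1.5, 0.8, 0.1]
gripper_width: 0.806
finger_force: 0.0
t: 13.23
tcp_pos: [580.1, -371.5, 202.7]
tcp_rot: [[1.0, 0.0, 0.002], [0.0, -1.0, 0.001], [0.002, -0.001, -1.0]]
wrist_force: [-0.1, 0.8, 0.1]
gripper_width: 0.806
finger_force: 0.0
[[[326.11005255 196.47459032]]]
```

View pics/w3.png

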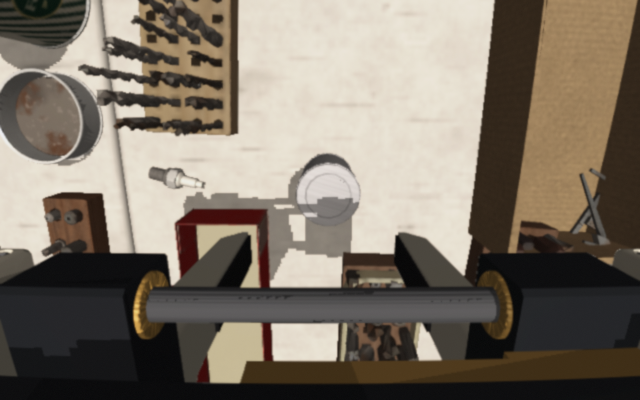

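The wrist view shows the right tin's lid ring at about (329,194), against a prediction of (326,196). The spark plug at (178,178) and the red box are clear.

```bash
python3 -m jog '[[[0,0.001,0.02,0,0,0],[0,0.001,0.034,0,0,0],[0,0,0.034,0,0,0],[0,0,0.034,0,0,0],[0,0,0.03,0,0,0],[0,0,0.012,0,0,0],[0,0,0.006,0,0,0],[0,0,0,0,0,0],[0,0,0,0,0,0]]]'
python3 -m jog '[[[0,0,0,0,0,0],[0,0,0,0,0,0],[0,0,0,0,0,0],[0,0,0,0,0,0],[0,0,0,0,0,0],[0,0,0,0,0,0]]]' 255
```

```text
t: 14.03
tcp_pos: [581.0, -374.1, 34.5]
tcp_rot: [[1.0, 0.001, 0.003], [0.001, -1.0, -0.001], [0.003, 0.001, -1.0]]
wrist_force: [0.5, -0.7, 0.5]
gripper_width: 0.807
finger_force: 0.0
t: 14.53
tcp_pos: [579.9, -375.3, 33.9]
tcp_rot: [[1.0, -0.001, 0.002], [-0.0, -1.0, -0.002], [0.002, 0.002, -1.0]]
wrist_force: [1.0, -1.0, 4.1]
gripper_width: 0.591
finger_force: 30.0
```

```bash
python3 -m jog '[[[0,0,-0.008,0,0,0],[0,0,-0.016,0,0,0],[0,0,-0.016,0,0,0],[0,0,-0.008,0,0,0],[0,0,0,0,0,0],[0,0,0,0,0,0],[0,0,0,0,0,0],[0,0,0,0,0,0],[0,0,0,0,0,0],[0,0,0,0,0,0]]]'
python3 -m jog '[[[0,0,0,0,0,0]]]'|grep wrist;python3 -m jog '[[[0,0,0,0,0,0]]]'|grep wrist;python3 -m jog '[[[0,0,0,0,0,0]]]'|grep -E "wrist|pos|grip"
```

```text
t: 15.37
tcp_pos: [578.8, -373.9, 79.8]
tcp_rot: [[1.0, 0.0, -0.001], [0.0, -1.0, 0.001], [-0.001, -0.001, -1.0]]
wrist_force: [0.2, -1.0, -1.8]
gripper_width: 0.584
finger_force: 30.0
wrist_force: [-0.2, -0.0, -3.2]
wrist_force: [0.1, 0.2, -3.0]
tcp_pos: [579.2, -374.1, 80.6]
wrist_force: [0.8, -0.2, -3.2]
gripper_width: 0.588
```

About 3.1 N, so the middle tin is heaviest. I'll put this one back and return to the middle.

```bash
python3 -m jog '[[[0,0,0.01,0,0,0],[0,0,0.018,0,0,0],[0,0,0.012,0,0,0],[0,0,0.004,0,0,0],[0,0,0.002,0,0,0],[0,0,0.002,0,0,0],[0,0,0,0,0,0],[0,0,0,0,0,0],[0,0,0,0,0,0]]]'
```

```text
t: 16.37
tcp_pos: [579.6, -374.2, 33.8]
tcp_rot: [[1.0, 0.0, 0.001], [0.0, -1.0, -0.0], [0.001, 0.0, -1.0]]
wrist_force: [-3.4, 0.9, 3.9]
gripper_width: 0.589
finger_force: 30.0
```

```bash
python3 -m jog '[[[0,0,0,0,0,0],[0,0,0,0,0,0],[0,0,0,0,0,0],[0,0,-0.015,0,0,0],[0,0,-0.035,0,0,0],[0,0,-0.04,0,0,0],[0,0,-0.04,0,0,0],[0,0,-0.04,0,0,0],[0.0028,-0.0387,0,0,0,0],[0.0028,-0.0387,0,0,0,0],[0.0028,-0.0387,0,0,0,0],[0.0028,-0.0387,0,0,0,0],[0.0028,-0.0387,0,0,0,0],[0.0028,-0.0387,0,0,0,0],[0.0028,-0.0387,0,0,0,0],[0.0028,-0.0387,0,0,0,0],[0.0028,-0.0387,0,0,0,0],[0.0028,-0.0387,0,0,0,0],[0.0028,-0.0387,0,0,0,0],[0.0028,-0.0387,0,0,0,0]]]' 49
python3 -m jog '[[[0,0,0,0,0,0],[0,0,0,0,0,0],[0,0,0,0,0,0]]]'
python3 - <<'E'
from h import *
a=save("wrist","w4.png");save("top","top2.png")
c=calibration("wrist")
x,_=cv2.projectPoints(np.array([[612.5,91,82.]]),np.array(c["rvec"]),np.array(c["tvec"]),np.array(c["mtx"]),np.array(c["distortion"]));print(x)
E
```

```text
t: 18.03
tcp_pos: [613.2, 92.2, 202.9]
tcp_rot: [[1.0, -0.0, 0.001], [-0.0, -1.0, 0.0], [0.001, -0.0, -1.0]]
wrist_force: [0.9, -0.2, -0.2]
gripper_width: 0.811
finger_force: 0.0
t: 18.28
tcp_pos: [613.1, 89.5, 202.5]
tcp_rot: [[1.0, -0.0, 0.0], [-0.0, -1.0, -0.001], [0.0, 0.001, -1.0]]
wrist_force: [-0.1, -1.0, 0.7]
gripper_width: 0.808
finger_force: 0.0
[[[318.83290376 195.23513627]]]
```

View pics/w4.png

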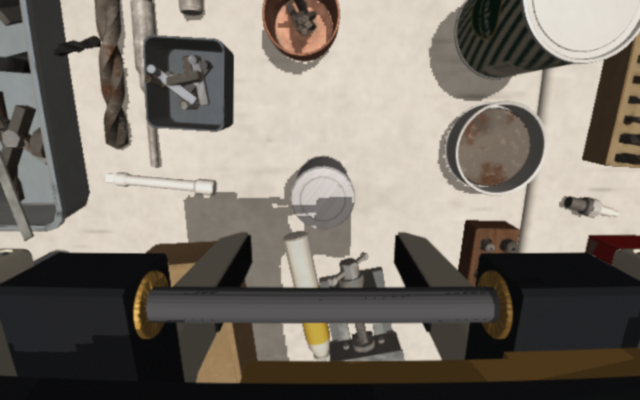

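View pics/top2.png

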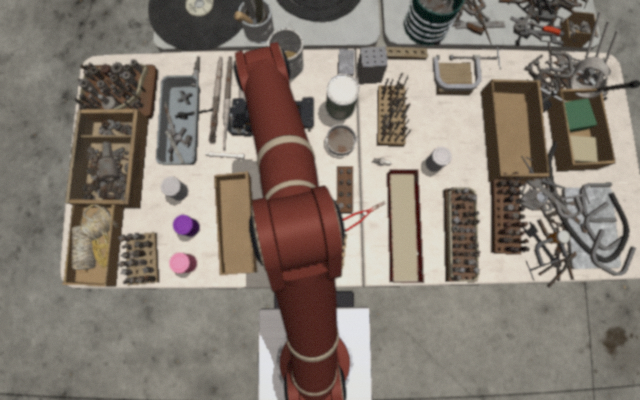

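The middle tin's lid is at about (323,195) in the wrist view, about 2 mm from centre. The top view shows the left tin at (172,187) and the right at (438,157), both standing as before.

```bash
python3 -m jog '[[[0,0,0.02,0,0,0],[0,0,0.034,0,0,0],[0,0,0.034,0,0,0],[0,0,0.034,0,0,0],[0,0,0.03,0,0,0],[0,0,0.012,0,0,0],[0,0,0.006,0,0,0],[0,0,0,0,0,0],[0,0,0,0,0,0]]]'
python3 -m jog '[[[0,0,0,0,0,0],[0,0,0,0,0,0],[0,0,0,0,0,0],[0,0,0,0,0,0],[0,0,0,0,0,0],[0,0,0,0,0,0]]]' 255
```

```text
t: 19.13
tcp_pos: [614.3, 89.9, 34.1]
tcp_rot: [[1.0, -0.001, 0.003], [-0.001, -1.0, 0.0], [0.003, -0.0, -1.0]]
wrist_force: [0.8, 0.5, 0.1]
gripper_width: 0.806
finger_force: 0.0
t: 19.63
tcp_pos: [613.6, 89.7, 33.8]
tcp_rot: [[1.0, -0.001, 0.002], [-0.001, -1.0, -0.0], [0.002, 0.0, -1.0]]
wrist_force: [-1.4, -1.9, 5.6]
gripper_width: 0.589
finger_force: 30.0
```

```bash
python3 -m jog '[[[0,0,-0.008,0,0,0],[0,0,-0.016,0,0,0],[0,0,-0.02,0,0,0],[0,0,-0.02,0,0,0],[0,0,-0.02,0,0,0],[0,0,-0.02,0,0,0],[0,0,-0.02,0,0,0],[0,0,-0.016,0,0,0],[0,0,-0.008,0,0,0],[0,0,-0.004,0,0,0],[0,0,0,0,0,0],[0,0,0,0,0,0],[0,0,0,0,0,0],[0,0,0,0,0,0],[0,0,0,0,0,0],[0,0,0,0,0,0],[0,0,0,0,0,0],[0,0,0,0,0,0],[0,0,0,0,0,0],[0,0,0,0,0,0]]]'
python3 - <<'E'
from h import *
save("wrist","w5.png")
E
```

```text
t: 21.3
tcp_pos: [612.9, 90.3, 184.8]
tcp_rot: [[1.0, -0.0, 0.0], [-0.0, -1.0, 0.0], [0.0, -0.0, -1.0]]
wrist_force: [0.3, -1.0, -7.7]
gripper_width: 0.589
finger_force: 30.0
```

View pics/w5.png

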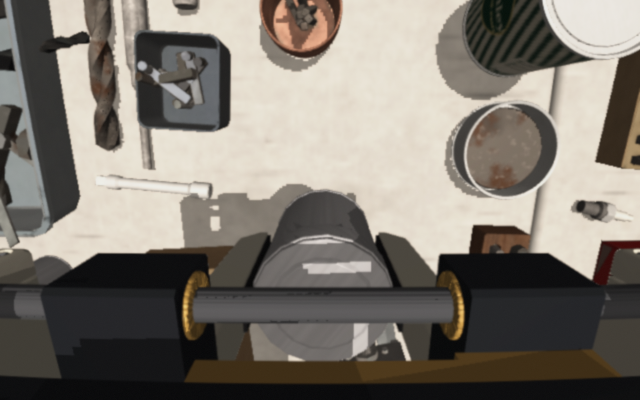

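The middle tin is upright between the fingers at about (320,290), roughly 150 mm up. The bystanders are where they were.

```bash
python3 -c "
from cell import robot;print(robot.close_job())"
```

```text
the job is handed in; nothing more can be done
None
```

I hefted all three tins: left about 4.3 N, middle about 8 N, right about 3.1 N. The middle one is the heaviest, and I handed the job in with it held upright and still about 150 mm up; the other two are standing back where they were, but no verdict was returned.

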